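Set up the fold-up parts tray on the garage bench

TASK

Set up the parts tray: fold both of its hinged plywood side flaps fully upright, and swing the long wooden batten round on its bench dog until it lies flush along the tray's open side and closes it. Leave the batten on its dog and the flaps standing, do not knock over the glass jar standing in the tray, and do not push aside the jar, or the mug, tin and wood offcut around the tray.

Things in the scene. Friction and masses are not known exactly. Their poses are not given: they have to be found in the camera images.
- tray: plywood tray fixed to the bench. Origin: centre of base underside; z up. Base x -60 to 60, y -75 to 70 mm, 12 thick; fixed end board at y -75 to -63, up to z 74. Flaps hinged at x = -55 (near) and x = +55 (far). The +y side (base edge y = 70) is open: the batten must close it. Bench dog at x -90, y 89
- dog (a point): top centre of the bench dog, a fixed upright steel pin of 14 mm diameter, 56 mm tall, standing on the bench; the batten turns about it
- flap_near (a joint): angle of the plywood flap on the tray's -x side (nearer the robot): 0 = flat outward, 1.571 = upright, where a stop holds it (cannot fall inward). Starts half raised, leaning outward. 8 mm thick, 122 mm along the hinge, free edge 59 mm from the hinge axis. Stiff hinge (0.05 N m friction, 1 to 2 N at the edge) stays where it is left
- flap_near_hinge (a point): point on the axis of the near flap's hinge, 16 mm above the bench, mid-length of the flap; fixed. The axis runs along the tray's y
- flap_near_edge (a point): middle of the near flap's free edge, at mid-thickness; 59 mm from the hinge axis; 75 mm above the bench when the flap is upright
- flap_far (a joint): angle of the flap on the tray's +x side (away from the robot), the same flap mirrored: 0 = flat outward, 1.571 = upright against its stop; stays where it is left
- flap_far_hinge (a point): point on the axis of the far flap's hinge, as for the near one
- flap_far_edge (a point): middle of the far flap's free edge, as for the near one
- batten: loose wooden batten 185 x 30 x 46 mm tall, about 0.16 kg, on the bench, its 16 mm hole over the dog. Origin: hole axis, underside; x points to its free end, 165 mm away (other end 20 mm behind); z up. Starts swung out (towards tray +y) by 40 to 65 degrees. Closed: its x parallel to tray x, inner face against the tray's base edge (2 mm gap at the dog), which stops it
- batten_tip (a point): centre of the batten's free end face, 23 mm above its underside
- jar: glass jar with steel lid, 42 mm diameter, 65 mm tall, standing on the tray's base; origin at its underside
- mug: white mug, 76 mm diameter, 85 mm tall, standing on the bench beyond the batten's free end; origin at its underside
- tin: open steel tin, 72 mm diameter, 70 mm tall, on the bench beside the dog; origin at its underside
- offcut: wood offcut 160 x 45 x 30 mm lying behind the tray's end board; origin at the centre of its underside

How it is judged (in metres and radians):
At the end, for the whole second after the job is handed in: Both flaps within about 8 degrees of upright (joints above 1.42); the batten at rest flat on the bench and still on its dog, closed along the tray's open side to within about 3 degrees of parallel (its tip no more than about 8 mm off the closed line); the jar standing (value of joint each of flap_near, flap_far above 1.42 rad and angle between the x axis of batten and the x axis of tray, either way round below 0.055 rad and x of batten_tip in the frame of tray above 0.065 m and y of batten_tip in the frame of tray below 0.097 m and horizontal distance between batten and dog below 0.006 m and height (world z) of batten below 0.006 m and angle between batten's own z axis and vertical below 0.1 rad and linear speed of batten below 0.02 m/s and angle between jar's own z axis and vertical below 0.2 rad); the robot touches nothing.
It fails at once if the jar in the tray is tipped or pushed more than 30 mm (angle between jar's own z axis and vertical above 0.5 rad or distance of jar from where it was at the start of the episode above 0.03 m).
It fails at once if the mug, tin or offcut is pushed more than 40 mm (distance of any of mug, tin, offcut from where it was at the start of the episode above 0.04 m).
It also fails if it takes over 51 s, if anything falls off the work surface, if the arm or the gripper's body presses on something with over 40 N, if the wrist force passes 120 N, or if a joint passes its speed limit or range.

ROBOT

A 7-joint arm with a two-finger parallel gripper is mounted at the origin on the work surface. World frame = base frame: x ahead of the robot, y to its left, z up, the work surface at z = 0. Lengths are in mm, angles in rad, forces in N, time in s.
With the tool pointing down it reaches from about 425 to 875 mm from the base axis. Payload 4.7 kg.
Tool frame: the origin (TCP) lies midway between the tips of the shut fingers; the grasp point (between the pads) lies 19 mm behind it (bot.pinch_z is the distance from the TCP to the grasp point, in mm); z points along the fingers, y is the line along which they close (so a half turn about z gives the same grasp; the last joint's range is limited). The gripper opens to 85 mm and grips with 20 to 120 N. Pads are 22 mm wide; open, the fingers measure 114 mm over their backs; the gripper's body (76 mm by 85 mm) begins 54 mm behind the grasp point. The pads swing forward as they close: fully open they stand 13 mm farther back than shut.
Start: joints at [1.324, 0.321, -0.07, 1.45, 0.023, 1.371, -0.057], TCP at [167.584, -628.045, 231.349] pointing down, gripper open.
Joint ranges: [-2.86, 2.86], [-0.3, 2.09], [-1.38, 1.24], [0.06, 2.45], [-1.56, 4.7], [0.09, 2.05], [-2.69, 2.69]. Speed limits (rad/s): [2.57, 2.57, 3.14, 3.14, 3.14, 3.14, 3.14].

INTERFACE

Orientations are given as a unit quaternion [w, x, y, z].
In Python, from rig import bot, readout, order, get_image, camera_params gives the robot as it stands (bot), with the cameras as plain functions, the readings (readout) and the job (order).
- The arm moves only by the tool tcp_steps, called after ">>>" by a JSON object that holds its "api" and its "payload", one argument or row to a line. Schema: {"type":"object","properties":{"offsets":{"type":"array","items":{"type":"object","properties":{"tx":{"type":"number"},"ty":{"type":"number"},"tz":{"type":"number"},"ax":{"type":"number"},"ay":{"type":"number"},"az":{"type":"number"}},"additionalProperties":false},"minItems":1,"maxItems":8},"finger_gap":{"type":"number"},"grip_force":{"type":"number"},"only":{"type":"string"},"quiet":{"type":"boolean"},"lines":{"type":"string"}},"required":["offsets"],"additionalProperties":false}. offsets is a list of rows, 1 to 8 of them, each an object with the fields tx, ty, tz (the shift in a scale on which 1.0 is 750 mm), ax, ay, az (a rotation vector in a scale on which 1.0 is 2 rad); a field left out counts as zero; each row is the pose to reach, as a shift and turn from the pose commanded when the call began, along the tool's axes at that moment; what a row does not reach only later rows make up. A row lasts 1/8 s, in which the tool goes at most 62.5 mm and 0.188 rad, less where a joint would pass 70% of its speed; a pose out of reach is approached as far as the arm can. finger_gap is the finger opening in mm, set as the call begins (left out keeps the last). The fingers move at their own pace and stop on an object; grip_force is the grip in N (left out, the last holds). Time passes only in rows, so rows that do not move let the fingers close. The tool returns the time, the measured TCP pose, the force, the opening and the grip force at its end. only (a regular expression) keeps the lines of the reply that match it, lines (a string "A,B") keeps lines A to B, and quiet returns only ok. Input that does not fit is refused with a message, and nothing moves.
- readout.sense(): the state, without advancing time (a new reading comes with each control period).
- get_image(name): name is "side" or "top" or "wrist"; returns the picture (384x512x3 uint8, blue, green, red); there is no depth.
- camera_params(name): a dict with "fx", "fy", "cx", "cy" (pixels), "cam_to_world" (4x4, takes a point from camera to world coordinates). Camera axes: x right, y up, looking along -z (the intrinsics and any distortion apply to the point x, -y, -z); pixel columns grow to the right and rows downward; lengths in mm; the calibration is good to about 2 mm. The wrist camera is an equidistant fisheye: a pixel r from the principal point sees the ray r / f radians off the axis. A picture is of the moment at which its call begins: read the wrist's pose just before it. camera_params takes no time and is no camera call; for the wrist camera it gives the pose at the moment of the call.
- order.hand_in(): hands the job in; it is judged then, once.
The state is a dict: "clock": time; "joint_positions": joint angles; "dq": joint speeds; "tau": joint torques, N m; "tool_pos": TCP position; "tool_rot": TCP orientation; "ft_force": force on the tool from outside, world axes, zero at the start; "wrist_torque": the same for the moment, N m; "finger_gap": finger opening in mm; "gripper_force": force on a finger pad.
Only numpy, scipy, OpenCV 4.12 (cv2) and the standard library are available. Lean on these libraries where they do the work, as an engineer would, in place of code of your own. Each camera call takes 0.05 s, during which the arm holds its last target. There are 200 camera calls.

## Working session

There is one attempt and no reset: what is moved stays moved. The work goes in short steps, Python scripts to look and compute and a tool call to move; the robot and the scene stay as the last step left them, time stands still between calls to the robot, and variables do not carry over. Pictures are saved under pics/ and viewed, at most 10 in all, crops included, and the job is handed in when it is done.

```bash
ls; mkdir -p pics
```

Run:
```python
from rig import bot, readout, order, get_image, camera_params
import cv2
for n in("top","side"):
    cv2.imwrite(f"pics/{n}0.png",get_image(n))
    p=camera_params(n);print(n,p)
s=readout.sense();print(s['clock'],s['tool_pos'],s['tool_rot'],s['ft_force'])
```

```text
pics
rig.py
top {'fx': 443.2042834840246, 'fy': 443.2042834840246, 'cx': 261.7505563779698, 'cy': 183.96416639244455, 'cam_to_world': array([[ 1.01283389e-01,  9.72731070e-01, -2.08652678e-01,
         4.22240630e+02],
       [-9.94848037e-01,  9.99501471e-02, -1.69514596e-02,
         1.87427711e+01],
       [ 4.36565442e-03,  2.09294608e-01,  9.77842885e-01,
         1.04034789e+03],
       [ 0.00000000e+00,  0.00000000e+00,  0.00000000e+00,
         1.00000000e+00]])}
side {'fx': 492.4208458136257, 'fy': 492.4208458136257, 'cx': 246.601465591584, 'cy': 185.15058753804837, 'cam_to_world': array([[-8.42774387e-01,  3.68401817e-01, -3.92442905e-01,
         1.98257907e+02],
       [-5.38266824e-01, -5.77352130e-01,  6.13948975e-01,
         6.32911281e+02],
       [-3.97828957e-04,  7.28659467e-01,  6.84876064e-01,
         7.65678902e+02],
       [ 0.00000000e+00,  0.00000000e+00,  0.00000000e+00,
         1.00000000e+00]])}
0.1 [ 167.4302094  -627.55053821  230.32368869] [-8.62799091e-04  9.91507997e-01  1.30042773e-01 -1.56850815e-04] [ 0.20860184  0.52277561 -0.03730961]
```

View pics/top0.png

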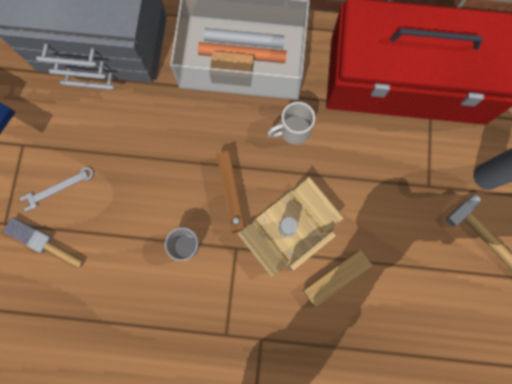

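View pics/side0.png

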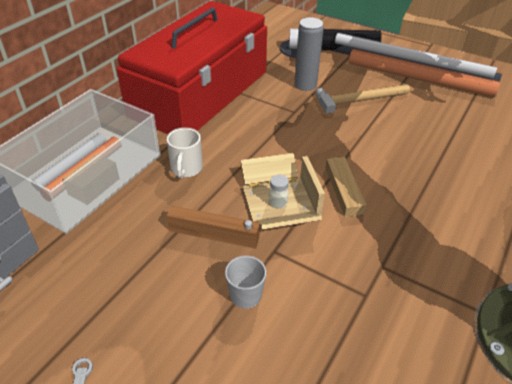

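The top view shows the tray near (290,225), the dog pin at (236,221), the batten tip near (225,152), the jar at (289,226), the mug at (297,123), the tin at (182,244) and the offcut at (338,278). I'll zoom in to get precise points.

Create h.py:
```python
import numpy as np,cv2
from rig import bot, readout, order, get_image, camera_params
def ray(n,u,v):
    p=camera_params(n);T=p['cam_to_world']
    d=T[:3,:3]@np.array([(u-p['cx'])/p['fx'],-(v-p['cy'])/p['fy'],-1]);return T[:3,3],d
def onz(n,u,v,z):
    c,d=ray(n,u,v);return c+d*(z-c[2])/d[2]
def tri(a,b):
    A=np.zeros((3,3));y=np.zeros(3)
    for n,(u,v) in(("top",a),("side",b)):
        c,d=ray(n,u,v);d=d/np.linalg.norm(d);P=np.eye(3)-np.outer(d,d);A+=P;y+=P@c
    return np.linalg.solve(A,y)
def proj(n,X):
    p=camera_params(n);T=p['cam_to_world'];q=T[:3,:3].T@(np.asarray(X)-T[:3,3])
    return p['cx']+p['fx']*q[0]/-q[2],p['cy']-p['fy']*q[1]/-q[2]
```

Run:
```python
import cv2
a=cv2.imread('pics/top0.png')[140:310,205:380];b=cv2.imread('pics/side0.png')[140:260,155:375]
cv2.imwrite('pics/topc.png',cv2.resize(a,(700,600),fx=1,fy=1,interpolation=cv2.INTER_CUBIC)[:, :]) 
cv2.imwrite('pics/sidec.png',cv2.resize(b,None,fx=3.5,fy=3.5,interpolation=cv2.INTER_CUBIC))
```

```text
(no output)
```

View pics/topc.png

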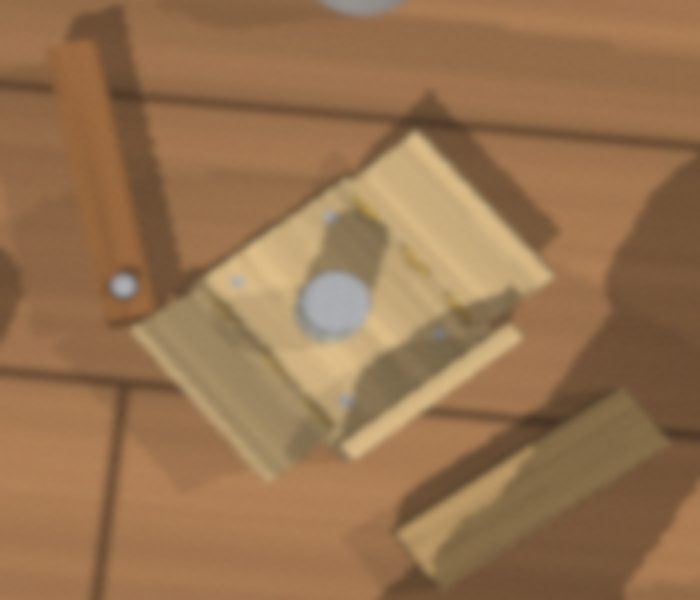

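View pics/sidec.png

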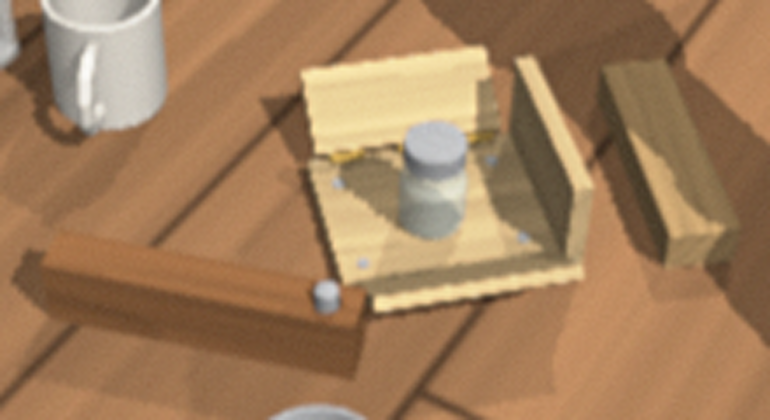

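The crops resolve the dog, the flaps' free edges, the base corners and the batten. Now I'll compute positions.

Create m.py:
```python
from h import *
t=lambda x,y:(205+x/4-.375,140+y/3.529-.36)
s=lambda x,y:(155+x/3.5-.36,140+y/3.5-.36)
np.set_printoptions(precision=1,suppress=True)
print('dog',tri(t(124,283),s(327,287)),onz('top',*t(124,285),56))
dog=tri(t(124,283),s(327,287))
print('far edge',tri(t(415,132),s(303,72)),tri(t(552,275),s(485,50)))
print('near edge',tri(t(133,331),s(374,303)),tri(t(270,480),s(580,270)))
a,b=onz('top',*t(345,458),74),onz('top',*t(522,338),74)
print('endboard',a,b,np.degrees(np.arctan2(*(b-a)[1::-1])))
print('jar',onz('top',*t(336,301),77),tri(t(336,301),s(435,140)))
a,b=onz('top',*t(50,50),46),onz('top',*t(96,38),46)
print('batten tip corners',a,b,'len',np.linalg.norm(((a+b)/2-dog)[:2]))
print('mug',onz('top',297,122,85),'tin',onz('top',181,243,70))
n=[onz('top',*t(x,y),z) for x,y,z in((205,285,12),(352,180,12))]
print('base open edge',n)
```

```bash
python3 m.py
```

```text
dog [544.6  85.4  59.4] [543.6  85.4  56. ]
far edge [660.4 -68.4  52.7] [ 575.  -153.1   50. ]
near edge [516.9  77.8  55.3] [432.9  -6.9  54.1]
endboard [448.6 -45.5  74. ] [ 530.8 -135.    74. ] -47.43348680780029
jar [542.9 -32.1  77. ] [543.2 -31.6  80.1]
batten tip corners [695.2 146.6  46. ] [706.1 120.9  46. ] len 163.33011502625712
mug [777.6 -29.8  85. ] tin [480.7 197.   70. ]
base open edge [array([553.8,  41.4,  12. ]), array([633.1, -37.7,  12. ])]
```

The flap edges, base edge and dog all agree: tray yaw is -45° and its origin is about (545,-41). The batten is about 62° open, with its length measuring 163 mm against 165 mm. Next is a helper that gives tool-axis shifts to tray-frame targets.

Create to.py:
```python
import sys
from h import *
from scipy.spatial.transform import Rotation as Ro
np.set_printoptions(precision=1,suppress=True)
s=readout.sense();q=s['tool_rot'];R=Ro.from_quat([q[1],q[2],q[3],q[0]])
c=2**-.5;O=np.array([545,-41,0]);A=np.array([[c,c,0],[-c,c,0],[0,0,1]])
print('tray pos',A.T@(s['tool_pos']-O),'clock',s['clock'])
D=Ro.from_matrix(np.array([[c,c,0],[c,-c,0],[0,0,-1]]))
print('rotvec',np.round((R.inv()*D).as_rotvec(),3))
for a in sys.argv[1:]:
    w=O+A@np.array(eval(a),float);print(a,w,np.linalg.norm(w[:2]),'shift',R.inv().apply(w-s['tool_pos']))
```

```bash
python3 to.py 135,3,180 135,3,35
```

```text
tray pos [ 147.8 -681.7  230.3] clock 0.1
rotvec [-0.  -0.  -0.5]
135,3,180 [ 642.6 -134.3  180. ] 656.4729437118057 shift [ 586.3 -353.9   50.9]
135,3,35 [ 642.6 -134.3   35. ] 656.4729437118057 shift [ 586.3 -353.7  195.9]
```

Careful with the scale: shifts go in shares of 750 mm and turns go in shares of 2 rad. That gives: 400 mm is 0.5333, 350 mm is 0.4667, -0.52 rad is -0.26.

>>> {"api": "tcp_steps", "payload": {
  "offsets": [
    {"tx": 0.0667,"ty": -0.04,"tz": 0.008,"az": -0.05},
    {"tx": 0.1333,"ty": -0.08,"tz": 0.016,"az": -0.1},
    {"tx": 0.2,"ty": -0.12,"tz": 0.024,"az": -0.15},
    {"tx": 0.2667,"ty": -0.16,"tz": 0.032,"az": -0.2},
    {"tx": 0.3333,"ty": -0.2013,"tz": 0.04,"az": -0.25},
    {"tx": 0.4,"ty": -0.2413,"tz": 0.048,"az": -0.26},
    {"tx": 0.4667,"ty": -0.2813,"tz": 0.056,"az": -0.26},
    {"tx": 0.5333,"ty": -0.3213,"tz": 0.064,"az": -0.26}
  ],
  "finger_gap": 0,
  "grip_force": 20
}}

```text
clock: 1.1
tool_pos: [492.7, -290.6, 182.9]
tool_rot: [0.0, 0.925, 0.38, -0.0]
ft_force: [-0.1, -0.5, -0.2]
finger_gap: 0.2
gripper_force: 0.0
```

>>> {"api": "tcp_steps", "payload": {
  "offsets": [
    {}
  ]
}}

```text
clock: 1.23
tool_pos: [495.2, -285.8, 182.6]
tool_rot: [-0.001, 0.923, 0.385, 0.001]
ft_force: [-0.5, -0.4, -0.6]
finger_gap: -0.2
gripper_force: 0.0
```

```bash
python3 to.py 135,3,120 135,3,35
```

```text
tray pos [ 137.9 -208.3  182.6] clock 1.225
rotvec [-0. -0.  0.]
135,3,120 [ 642.6 -134.3  120. ] 656.4729437118057 shift [211.1  -1.6  63.2]
135,3,35 [ 642.6 -134.3   35. ] 656.4729437118057 shift [210.9  -1.4 148.2]
```

To row units: 211 mm is 0.2813, 159 mm is 0.212.

>>> {"api": "tcp_steps", "payload": {
  "offsets": [
    {"tx": 0.0707,"tz": 0.0133},
    {"tx": 0.1413,"tz": 0.04},
    {"tx": 0.212,"tz": 0.064},
    {"tx": 0.2813,"ty": -0.0013,"tz": 0.0827},
    {"tx": 0.2813,"ty": -0.0013,"tz": 0.12},
    {"tx": 0.2813,"ty": -0.0013,"tz": 0.16},
    {"tx": 0.2813,"ty": -0.0013,"tz": 0.1973},
    {"tx": 0.2813,"ty": -0.0013,"tz": 0.1973}
  ]
}}

```text
clock: 2.22
tool_pos: [638.3, -143.9, 32.3]
tool_rot: [-0.001, 0.925, 0.38, -0.003]
ft_force: [-0.4, 0.2, 0.2]
finger_gap: 0.2
gripper_force: 0.0
```

```bash
python3 to.py 100,3,35 73,3,35
```

```text
tray pos [138.7  -6.8  32.3] clock 2.225
rotvec [-0.  0. -0.]
100,3,35 [ 617.8 -109.6   35. ] 627.4760598312669 shift [  9.5 -38.8  -2.6]
73,3,35 [598.7 -90.5  35. ] 605.540682925189 shift [  9.4 -65.8  -2.4]
```

To row units: -58 mm is -0.0773, -54 mm is -0.072.

>>> {"api": "tcp_steps", "payload": {
  "offsets": [
    {"tx": 0.0027,"ty": -0.0107,"tz": -0.0027},
    {"tx": 0.0053,"ty": -0.0213,"tz": -0.0027},
    {"tx": 0.0067,"ty": -0.032,"tz": -0.0027},
    {"tx": 0.0067,"ty": -0.0427,"tz": -0.0027},
    {"tx": 0.0067,"ty": -0.0533,"tz": -0.0027},
    {"tx": 0.0067,"ty": -0.064,"tz": -0.0027},
    {"tx": 0.0067,"ty": -0.072,"tz": -0.0027},
    {"tx": 0.0067,"ty": -0.0773,"tz": -0.0027}
  ]
}}

```text
clock: 3.22
tool_pos: [621.4, -114.4, 51.5]
tool_rot: [0.018, 0.926, 0.377, 0.014]
ft_force: [17.2, -25.7, 30.9]
finger_gap: -0.1
gripper_force: 22.0
```

>>> {"api": "tcp_steps", "payload": {
  "offsets": [
    {}
  ]
}}

```text
clock: 3.35
tool_pos: [621.2, -114.2, 51.8]
tool_rot: [0.018, 0.926, 0.377, 0.014]
ft_force: [16.9, -24.6, 30.0]
finger_gap: -0.1
gripper_force: 20.5
```

```bash
python3 to.py 73,3,35
```

```text
tray pos [105.7   2.1  51.8] clock 3.35
rotvec [ 0. -0. -0.]
73,3,35 [598.7 -90.5  35. ] 605.540682925189 shift [  0.2 -33.4  15.4]
```

Run:
```python
from h import *
a=get_image('side');cv2.imwrite('pics/s1.png',a)
b=get_image('top');cv2.imwrite('pics/t1.png',b)
cv2.imwrite('pics/st1.png',np.hstack([cv2.resize(a[80:260,200:360],(400,450)),cv2.resize(b[130:310,220:380],(400,450))]))
```

```text
(no output)
```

View pics/st1.png

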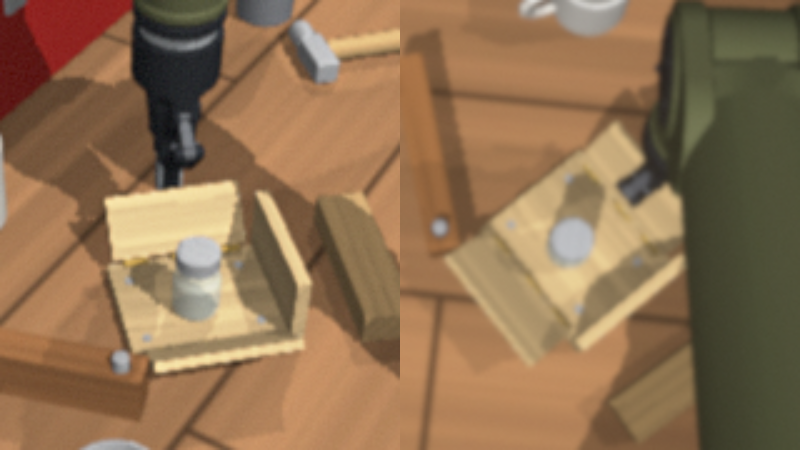

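The fingers ended up behind the flap edge (about (170,185) in the left half), and the flap hasn't moved. The wide finger linkage rode up on the edge, with about 30 N out and 30 N up. I'll back off, turn the tool 90° so its narrow straight side pushes, and keep the tip only just below the edge.

To row units: 75 mm is 0.1, 50 mm is 0.0667.

>>> {"api": "tcp_steps", "payload": {
  "offsets": [
    {"ty": 0.0267},
    {"ty": 0.0667},
    {"ty": 0.1},
    {"ty": 0.1,"tz": -0.02},
    {"ty": 0.1,"tz": -0.02}
  ]
}}

```text
clock: 4.08
tool_pos: [657.4, -150.1, 54.4]
tool_rot: [0.001, 0.925, 0.381, 0.001]
ft_force: [-0.3, 0.3, -0.1]
finger_gap: -0.0
gripper_force: 0.0
```

```bash
python3 to.py 135,3,40;python3 -c "
from rig import bot, readout, order, get_image, camera_params;print(readout.sense()['joint_positions'])"
```

```text
tray pos [156.7   2.4  54.4] clock 4.075
rotvec [ 0. -0. -0.]
135,3,40 [ 642.6 -134.3   40. ] 656.4729437118057 shift [  0.5 -21.7  14.4]
[ 0.53855077  0.54554479 -0.47177625  1.56027495  0.26772606  1.09764932
 -0.78535102]
```

To row units: 1.44 rad is 0.72.

>>> {"api": "tcp_steps", "payload": {
  "offsets": [
    {"az": 0.09},
    {"az": 0.18},
    {"az": 0.27},
    {"az": 0.36},
    {"az": 0.45},
    {"az": 0.54},
    {"az": 0.63},
    {"az": 0.72}
  ],
  "quiet": true
}}

```text
ok
```

>>> {"api": "tcp_steps", "payload": {
  "offsets": [
    {"az": 0.065},
    {"az": 0.065}
  ]
}}

```text
clock: 5.32
tool_pos: [656.2, -149.8, 52.6]
tool_rot: [-0.0, 0.924, -0.383, -0.0]
ft_force: [0.7, 0.7, -0.6]
finger_gap: -0.1
gripper_force: 0.0
```

```bash
python3 to.py 128,3,42
```

```text
tray pos [155.5   1.7  52.6] clock 5.325
rotvec [-0.   0.  -1.6]
128,3,42 [ 637.6 -129.4   42. ] 650.6263303869504 shift [-27.5  -1.3  10.6]
```

To row units: -52 mm is -0.0693, -44 mm is -0.0587.

>>> {"api": "tcp_steps", "payload": {
  "offsets": [
    {"ty": -0.0013,"tz": 0.0187},
    {"tx": -0.016,"ty": -0.0013,"tz": 0.0187},
    {"tx": -0.032,"ty": -0.0013,"tz": 0.0187},
    {"tx": -0.0453,"ty": -0.0013,"tz": 0.0187},
    {"tx": -0.0587,"ty": -0.0013,"tz": 0.0187},
    {"tx": -0.0693,"ty": -0.0013,"tz": 0.0187}
  ]
}}

```text
clock: 6.08
tool_pos: [624.7, -117.4, 41.5]
tool_rot: [0.001, 0.923, -0.385, 0.006]
ft_force: [7.7, -9.5, 9.6]
finger_gap: 0.2
gripper_force: 6.3
```

```bash
python3 to.py 70,3,42
```

```text
tray pos [110.4   2.4  41.5] clock 6.075
rotvec [ 0.  -0.  -1.6]
70,3,42 [596.6 -88.4  42. ] 603.1287849496593 shift [-40.4  -0.4  -1. ]
```

Measured force is again about 45° up. Pushing horizontally on a shallow flap (about 33°) is self-locking with grippy fingers. I'll start low outside and push in while rising faster than the edge does, so that friction helps.

To row units: 40 mm is 0.0533, 29 mm is 0.0387.

>>> {"api": "tcp_steps", "payload": {
  "offsets": [
    {"tx": 0.0267},
    {"tx": 0.0533,"tz": 0.02},
    {"tx": 0.0533,"tz": 0.0387},
    {"tx": 0.0533,"tz": 0.0387}
  ]
}}

```text
clock: 6.58
tool_pos: [646.9, -141.0, 7.4]
tool_rot: [0.0, 0.923, -0.384, -0.002]
ft_force: [-0.2, -0.4, 0.7]
finger_gap: -0.1
gripper_force: 0.0
```

```bash
python3 to.py 118,3,12 98,3,47 72,3,56;  python3 - <<'E'
from h import *
a=get_image('side');b=get_image('top')
cv2.imwrite('pics/st2.png',np.hstack([cv2.resize(a[110:230,220:340],(400,400),interpolation=2),cv2.resize(b[170:290,245:365],(400,400),interpolation=2)]))
E
```

```text
tray pos [142.7   1.3   7.4] clock 6.575
rotvec [-0.   0.  -1.6]
118,3,12 [ 630.6 -122.3   12. ] 642.3140433754215 shift [-24.7  -1.6  -4.5]
98,3,47 [ 616.4 -108.2   47. ] 625.8376365849774 shift [-44.9  -1.5 -39.4]
72,3,56 [598.  -89.8  56. ] 604.7361321518284 shift [-70.9  -1.3 -48.3]
```

View pics/st2.png

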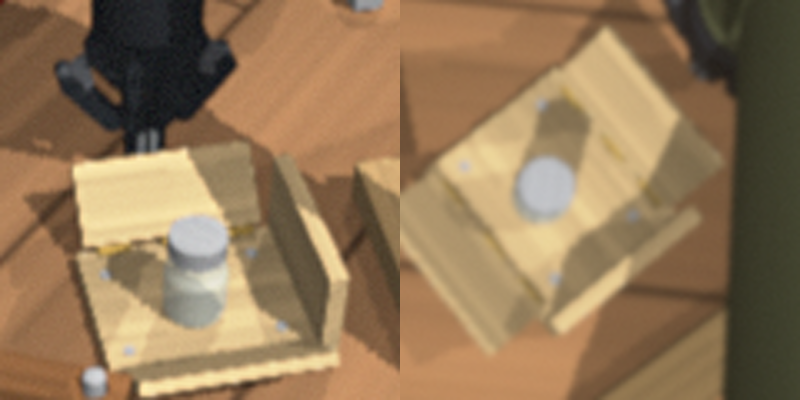

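The far flap stands as before (edge from (75,160) to (250,145) in the left half), and the tool is clear outside it. Now the rising push.

To row units: -65 mm is -0.0867, -58 mm is -0.0773.

>>> {"api": "tcp_steps", "payload": {
  "offsets": [
    {"tx": -0.0267,"ty": 0.0027,"tz": -0.0027},
    {"tx": -0.036,"ty": 0.0027,"tz": -0.008},
    {"tx": -0.0427,"ty": 0.0027,"tz": -0.0213},
    {"tx": -0.0493,"ty": 0.0027,"tz": -0.0347},
    {"tx": -0.0573,"ty": 0.0027,"tz": -0.048},
    {"tx": -0.0667,"ty": 0.0027,"tz": -0.056},
    {"tx": -0.0773,"ty": 0.0027,"tz": -0.0613},
    {"tx": -0.0867,"ty": 0.0027,"tz": -0.064}
  ]
}}

```text
clock: 7.68
tool_pos: [601.7, -97.1, 57.9]
tool_rot: [-0.0, 0.923, -0.384, 0.0]
ft_force: [1.8, -0.5, 1.0]
finger_gap: 0.3
gripper_force: 0.7
```

```bash
python3 to.py 70,3,56
```

```text
tray pos [79.8  0.4 57.9] clock 7.675
rotvec [ 0.  -0.  -1.6]
70,3,56 [596.6 -88.4  56. ] 603.1287849496593 shift [-9.8 -2.6  1.9]
```

Low force now, as the hinge should give. I'll press on to the stop.

To row units: -12 mm is -0.016, -9 mm is -0.012.

>>> {"api": "tcp_steps", "payload": {
  "offsets": [
    {"tx": -0.004,"ty": -0.0027,"tz": 0.0027},
    {"tx": -0.008,"ty": -0.0027,"tz": 0.0053},
    {"tx": -0.012,"ty": -0.0027,"tz": 0.0053},
    {"tx": -0.016,"ty": -0.0027,"tz": 0.0053},
    {"tx": -0.016,"ty": -0.0027,"tz": 0.0053}
  ]
}}

```text
clock: 8.3
tool_pos: [595.5, -88.7, 53.1]
tool_rot: [0.0, 0.923, -0.385, 0.001]
ft_force: [4.8, -2.8, -3.4]
finger_gap: -0.2
gripper_force: 2.5
```

```bash
python3 to.py 70,3,56
```

```text
tray pos [69.4  2.  53.1] clock 8.3
rotvec [ 0.  -0.  -1.6]
70,3,56 [596.6 -88.4  56. ] 603.1287849496593 shift [ 0.6 -1.  -2.9]
```

To row units: -7 mm is -0.0093, -5 mm is -0.0067.

>>> {"api": "tcp_steps", "payload": {
  "offsets": [
    {"tx": -0.004},
    {"tx": -0.0067},
    {"tx": -0.0093},
    {"tx": -0.0093}
  ]
}}

```text
clock: 8.8
tool_pos: [595.2, -88.7, 53.6]
tool_rot: [0.001, 0.922, -0.386, 0.007]
ft_force: [17.0, -9.9, -13.9]
finger_gap: -0.2
gripper_force: 9.8
```

```bash
python3 to.py 70,3,56
```

```text
tray pos [69.2  1.8 53.6] clock 8.8
rotvec [ 0.  -0.  -1.6]
70,3,56 [596.6 -88.4  56. ] 603.1287849496593 shift [ 0.8 -1.3 -2.4]
```

Against the stop: about 20 N with no further travel. I'll retreat and cross over to the near side.

To row units: -195 mm is -0.26, -140 mm is -0.1867.

>>> {"api": "tcp_steps", "payload": {
  "offsets": [
    {"tx": 0.0267},
    {"tx": 0.0533,"tz": -0.0133},
    {"tx": 0.0533,"tz": -0.0733},
    {"tx": 0.0533,"tz": -0.1467},
    {"tx": -0.0267,"tz": -0.1467},
    {"tx": -0.1067,"tz": -0.1467},
    {"tx": -0.1867,"tz": -0.1467},
    {"tx": -0.26,"tz": -0.1467}
  ]
}}

```text
clock: 9.8
tool_pos: [450.0, 57.6, 162.9]
tool_rot: [0.0, 0.923, -0.384, -0.001]
ft_force: [-0.1, 1.0, 0.6]
finger_gap: 0.1
gripper_force: 0.0
```

```bash
python3 to.py -145,3,10 -118,3,12
```

```text
tray pos [-136.9    2.5  162.9] clock 9.8
rotvec [-0.   0.  -1.6]
-145,3,10 [444.6  63.7  10. ] 449.1242194665817 shift [ -8.   -0.6 152.9]
-118,3,12 [463.7  44.6  12. ] 465.81890418416185 shift [ 19.   -0.7 150.9]
```

>>> {"api": "tcp_steps", "payload": {
  "offsets": [
    {"tx": -0.0107,"tz": 0.0533},
    {"tx": -0.0107,"tz": 0.12},
    {"tx": -0.0107,"tz": 0.18},
    {"tx": -0.0107,"tz": 0.2},
    {"tx": -0.0107,"tz": 0.2}
  ]
}}

```text
clock: 10.42
tool_pos: [446.1, 61.7, 13.0]
tool_rot: [0.0, 0.923, -0.384, -0.001]
ft_force: [-0.4, -0.4, 1.8]
finger_gap: 0.3
gripper_force: 0.0
```

```bash
python3 to.py -115,3,12 -95,3,47 -70,3,54
```

```text
tray pos [-142.5    2.7   13. ] clock 10.425
rotvec [-0.   0.  -1.6]
-115,3,12 [465.8  42.4  12. ] 467.7332989407374 shift [27.5 -0.4  0.9]
-95,3,47 [479.9  28.3  47. ] 480.7795980373937 shift [ 47.5  -0.5 -34.1]
-70,3,54 [497.6  10.6  54. ] 497.7371299971138 shift [ 72.5  -0.6 -41.1]
```

To row units: 68 mm is 0.0907, 61 mm is 0.0813.

>>> {"api": "tcp_steps", "payload": {
  "offsets": [
    {"tx": 0.0267},
    {"tx": 0.0373,"tz": -0.0067},
    {"tx": 0.0453,"tz": -0.02},
    {"tx": 0.052,"tz": -0.032},
    {"tx": 0.06,"tz": -0.044},
    {"tx": 0.0707,"tz": -0.0507},
    {"tx": 0.0813,"tz": -0.0547},
    {"tx": 0.0907,"tz": -0.0547}
  ]
}}

```text
clock: 11.42
tool_pos: [495.2, 12.8, 54.5]
tool_rot: [-0.0, 0.923, -0.385, 0.0]
ft_force: [-1.7, 1.6, 0.7]
finger_gap: -0.2
gripper_force: 0.6
```

>>> {"api": "tcp_steps", "payload": {
  "offsets": [
    {"tx": 0.0027},
    {"tx": 0.0067},
    {"tx": 0.0093},
    {"tx": 0.0093}
  ]
}}

```text
clock: 11.92
tool_pos: [497.1, 10.6, 54.0]
tool_rot: [0.0, 0.923, -0.384, -0.003]
ft_force: [-7.7, 5.7, 7.6]
finger_gap: -0.2
gripper_force: 4.4
```

```bash
python3 to.py
```

```text
tray pos [-70.4   2.7  54. ] clock 11.925
rotvec [-0.   0.  -1.6]
```

To row units: 8 mm is 0.0107, 6 mm is 0.008.

>>> {"api": "tcp_steps", "payload": {
  "offsets": [
    {"tx": 0.004},
    {"tx": 0.008},
    {"tx": 0.0107},
    {"tx": 0.0107}
  ]
}}

```text
clock: 12.42
tool_pos: [497.3, 10.5, 53.7]
tool_rot: [-0.0, 0.924, -0.382, -0.009]
ft_force: [-22.4, 15.8, 20.5]
finger_gap: -0.1
gripper_force: 13.7
```

```bash
python3 to.py
```

```text
tray pos [-70.1   2.7  53.7] clock 12.425
rotvec [-0.   0.  -1.6]
```

>>> {"api": "tcp_steps", "payload": {
  "offsets": [
    {"tx": -0.04},
    {"tx": -0.0667},
    {"tx": -0.0667,"tz": -0.0667},
    {"tx": -0.0667,"tz": -0.1333},
    {"tx": -0.0667,"tz": -0.1333}
  ]
}}

```text
clock: 13.05
tool_pos: [473.2, 38.2, 158.6]
tool_rot: [-0.002, 0.923, -0.385, 0.004]
ft_force: [0.2, 0.1, -0.2]
finger_gap: -0.1
gripper_force: 0.0
```

```bash
python3 to.py 40,150,160
```

```text
tray pos [-106.8    5.2  158.6] clock 13.05
rotvec [ 0.  -0.  -1.6]
40,150,160 [679.4  36.8 160. ] 680.345288230492 shift [ 146.2 -145.4    0.5]
```

Both flaps are at their stops. Next I turn the tool back (narrow side along tray y) and move beyond the batten's outer face.

To row units: -215 mm is -0.2867, -120 mm is -0.16, -1.44 rad is -0.72.

>>> {"api": "tcp_steps", "payload": {
  "offsets": [
    {"tx": 0.004,"ty": -0.04,"az": -0.09},
    {"tx": 0.0093,"ty": -0.08,"az": -0.18},
    {"tx": 0.0133,"ty": -0.12,"az": -0.27},
    {"tx": 0.0187,"ty": -0.16,"az": -0.36},
    {"tx": 0.024,"ty": -0.2,"az": -0.45},
    {"tx": 0.0293,"ty": -0.24,"az": -0.54},
    {"tx": 0.036,"ty": -0.2867,"az": -0.63},
    {"tx": 0.036,"ty": -0.2867,"az": -0.72}
  ],
  "quiet": true
}}

```text
ok
```

>>> {"api": "tcp_steps", "payload": {
  "offsets": [
    {"az": -0.065},
    {"az": -0.065}
  ]
}}

```text
clock: 14.3
tool_pos: [641.2, 170.0, 152.7]
tool_rot: [-0.0, 0.925, 0.38, -0.001]
ft_force: [-0.5, -0.1, 0.5]
finger_gap: -0.3
gripper_force: 0.0
```

```bash
python3 to.py -80,220,25
```

Run:
```python
from h import *
a=get_image('side');b=get_image('top')
cv2.imwrite('pics/st3.png',np.hstack([cv2.resize(a[100:300,140:340],(400,400),interpolation=2),cv2.resize(b[120:300,170:350],(400,400),interpolation=2)]))
```

```text
tray pos [-81.2 217.2 152.7] clock 14.3
rotvec [-0.  0. -0.]
-80,220,25 [644.  171.1  25. ] 666.345006728405 shift [  3.    1.3 127.7]
```

View pics/st3.png

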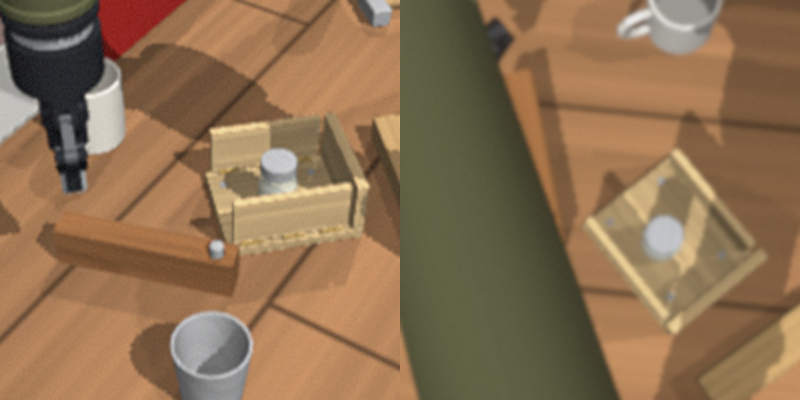

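Both flaps stand upright, the jar stands undisturbed at (662,237), and the batten is still swung out. Now I descend outside it.

To row units: 127 mm is 0.1693, 100 mm is 0.1333.

>>> {"api": "tcp_steps", "payload": {
  "offsets": [
    {"tx": 0.004,"tz": 0.0667},
    {"tx": 0.004,"tz": 0.1333},
    {"tx": 0.004,"tz": 0.1693},
    {"tx": 0.004,"tz": 0.1693}
  ]
}}

```text
clock: 14.9
tool_pos: [641.5, 171.6, 24.4]
tool_rot: [-0.0, 0.925, 0.38, -0.003]
ft_force: [0.3, 0.9, 0.6]
finger_gap: 0.1
gripper_force: 0.0
```

```bash
python3 to.py -61,209,25 -27,196,25 -1,175,25 18,148,25 27,126,25 30,115,25
```

```text
tray pos [-82.1 218.6  24.4] clock 14.9
rotvec [-0.  0. -0.]
-61,209,25 [649.7 149.9  25. ] 666.7256720762623 shift [-9.5 21.1 -0.6]
-27,196,25 [664.5 116.7  25. ] 674.6680558330866 shift [-22.3  55.2  -0.6]
-1,175,25 [668.   83.5  25. ] 673.2287182330804 shift [-43.1  81.3  -0.6]
18,148,25 [662.4  50.9  25. ] 664.334360620046 shift [-70.  100.5  -0.5]
27,126,25 [653.2  29.   25. ] 653.8309453129365 shift [-92.  109.6  -0.4]
30,115,25 [647.5  19.1  25. ] 647.81223552945 shift [-102.9  112.7   -0.4]
```

To row units: 81 mm is 0.108, 73 mm is 0.0973.

>>> {"api": "tcp_steps", "payload": {
  "offsets": [
    {"tx": -0.0133,"ty": 0.028},
    {"tx": -0.0173,"ty": 0.0413},
    {"tx": -0.0227,"ty": 0.0573},
    {"tx": -0.0293,"ty": 0.0733},
    {"tx": -0.0387,"ty": 0.0853},
    {"tx": -0.048,"ty": 0.0973},
    {"tx": -0.0573,"ty": 0.108},
    {"tx": -0.0573,"ty": 0.108}
  ]
}}

```text
clock: 15.9
tool_pos: [670.2, 82.8, 27.1]
tool_rot: [0.0, 0.925, 0.38, -0.0]
ft_force: [-0.3, -0.3, 0.7]
finger_gap: 0.0
gripper_force: 0.0
```

```bash
python3 to.py 18,148,25 27,126,25 30,115,25
```

```text
tray pos [  1.  176.1  27.1] clock 15.9
rotvec [ 0.  0. -0.]
18,148,25 [662.4  50.9  25. ] 664.334360620046 shift [-28.   17.1   2.1]
27,126,25 [653.2  29.   25. ] 653.8309453129365 shift [-49.9  26.3   2.1]
30,115,25 [647.5  19.1  25. ] 647.81223552945 shift [-60.9  29.4   2.1]
```

To row units: -61 mm is -0.0813, -56 mm is -0.0747.

>>> {"api": "tcp_steps", "payload": {
  "offsets": [
    {"tx": -0.012,"ty": 0.008,"tz": 0.0027},
    {"tx": -0.024,"ty": 0.016,"tz": 0.0027},
    {"tx": -0.0373,"ty": 0.0227,"tz": 0.0027},
    {"tx": -0.052,"ty": 0.0293,"tz": 0.0027},
    {"tx": -0.0667,"ty": 0.0347,"tz": 0.0027},
    {"tx": -0.0747,"ty": 0.0373,"tz": 0.0027},
    {"tx": -0.0813,"ty": 0.0387,"tz": 0.0027},
    {"tx": -0.0813,"ty": 0.0387,"tz": 0.0027}
  ]
}}

```text
clock: 16.9
tool_pos: [647.1, 20.7, 25.3]
tool_rot: [0.0, 0.925, 0.38, -0.0]
ft_force: [0.2, 0.6, 0.4]
finger_gap: 0.1
gripper_force: 0.0
```

```bash
python3 to.py
```

```text
tray pos [ 28.6 115.8  25.3] clock 16.9
rotvec [ 0.  0. -0.]
```

>>> {"api": "tcp_steps", "payload": {
  "offsets": [
    {"tx": -0.0027},
    {"tx": -0.0053},
    {"tx": -0.008},
    {"tx": -0.008}
  ]
}}

```text
clock: 17.4
tool_pos: [643.2, 17.3, 25.4]
tool_rot: [-0.0, 0.925, 0.381, 0.0]
ft_force: [1.2, 0.9, 0.4]
finger_gap: -0.1
gripper_force: 0.8
```

```bash
python3 to.py
```

```text
tray pos [ 28.2 110.7  25.4] clock 17.4
rotvec [ 0. -0. -0.]
```

To row units: -7 mm is -0.0093, -5 mm is -0.0067.

>>> {"api": "tcp_steps", "payload": {
  "offsets": [
    {"tx": -0.004},
    {"tx": -0.0067},
    {"tx": -0.0093},
    {"tx": -0.0093}
  ]
}}

```text
clock: 17.9
tool_pos: [642.5, 16.6, 27.0]
tool_rot: [-0.001, 0.924, 0.382, 0.006]
ft_force: [9.6, 7.1, -2.1]
finger_gap: -0.1
gripper_force: 6.1
```

```bash
python3 to.py
```

```text
tray pos [ 28.2 109.7  27. ] clock 17.9
rotvec [ 0. -0. -0.]
```

>>> {"api": "tcp_steps", "payload": {
  "offsets": [
    {"tx": -0.004},
    {"tx": -0.0067},
    {"tx": -0.0093},
    {"tx": -0.0093}
  ]
}}

```text
clock: 18.4
tool_pos: [642.1, 16.4, 27.9]
tool_rot: [-0.002, 0.924, 0.383, 0.012]
ft_force: [21.0, 14.7, -10.8]
finger_gap: -0.2
gripper_force: 12.4
```

```bash
python3 to.py
```

```text
tray pos [ 28.1 109.2  27.9] clock 18.4
rotvec [ 0. -0.  0.]
```

At the stop with 25 N. I'll retreat and look.

To row units: 190 mm is 0.2533, 140 mm is 0.1867.

>>> {"api": "tcp_steps", "payload": {
  "offsets": [
    {"tx": 0.0267},
    {"tx": 0.06},
    {"tx": 0.06,"tz": -0.0667},
    {"tx": 0.06,"tz": -0.1333},
    {"tx": 0.12,"ty": -0.0533,"tz": -0.1733},
    {"tx": 0.1867,"ty": -0.08,"tz": -0.1733},
    {"tx": 0.2533,"ty": -0.08,"tz": -0.1733},
    {"tx": 0.2533,"ty": -0.08,"tz": -0.1733}
  ]
}}

```text
clock: 19.4
tool_pos: [725.3, 187.7, 153.1]
tool_rot: [-0.001, 0.924, 0.383, -0.001]
ft_force: [-0.2, -0.5, 0.3]
finger_gap: 0.0
gripper_force: 0.0
```

```bash
python3 to.py
```

Run:
```python
from h import *
a=get_image('side');b=get_image('top');cv2.imwrite('pics/t4.png',b);cv2.imwrite('pics/s4.png',a)
cv2.imwrite('pics/st4.png',np.hstack([cv2.resize(a[120:270,200:350],(400,400),interpolation=2),cv2.resize(b[150:300,210:360],(400,400),interpolation=2)]))
```

```text
tray pos [-34.2 289.2 153.1] clock 19.4
rotvec [-0.  0.  0.]
```

View pics/st4.png

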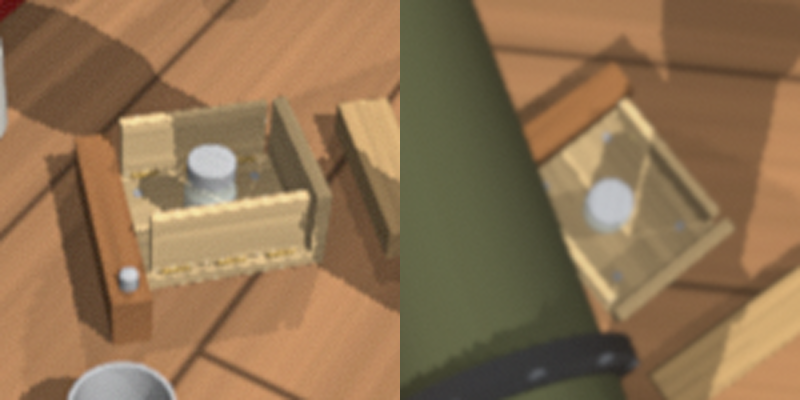

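The batten lies along the open side on its dog, with its tip at about (622,74) in the right half. Flaps and jar are standing. I'll check the tip numerically.

Run:
```python
from h import *
c=2**-.5
for n,p in(('top',[(612,62),(632,85)]),('side',[(78,141),(110,135)])):
    o=(210-400*.375,150) if n=='top' else (200,120)
    w=np.mean([onz(n,o[0]+x*.375,o[1]+y*.375,46) for x,y in p],0)-[545,-41,0]
    print(n,'tray tip',c*(w[0]-w[1]),c*(w[0]+w[1]))
```

```text
top tray tip 74.56761565412805 83.59955101440222
side tray tip 73.45289479625386 81.82212536093358
```

Run:
```python
from h import *
c=2**-.5
def T(x,y,z):
    w=onz('side',200+x*.375,120+y*.375,z)-[545,-41,0];return np.round([c*(w[0]-w[1]),c*(w[0]+w[1])],1)
print('dog',T(128,271,56)); 
for q in((78,141),(110,135),(113,301),(151,292)):print(T(*q,46))
print('endboard top',T(278,100,74),T(322,195,74),'near flap top',T(152,208,75),T(307,193,75))
b=cv2.imread('pics/s4.png');t=cv2.imread('pics/t4.png')
# fit batten's outer/inner top edges in the top view from the red-wood mask
hsv=cv2.cvtColor(t,cv2.COLOR_BGR2HSV)
print([hsv[int(150+y*.375),int(210+(x-400)*.375)] for x,y in((580,110),(600,90),(640,60),(560,40),(620,130))])
```

```text
dog [-86.3  88.7]
[72.7 95.4]
[74.3 68.2]
[-103.8  103.8]
[-101.3   74.8]
endboard top [ 55.9 -68.6] [-58.2 -67.8] near flap top [-45.   61.2] [-54.6 -56.9]
[array([ 14, 148, 172], dtype=uint8), array([ 14, 147, 174], dtype=uint8), array([ 13, 125,  98], dtype=uint8), array([ 14, 128, 171], dtype=uint8), array([ 19,  98, 177], dtype=uint8)]
```

The measured angle is about -0.035 rad relative to the tray. The base edge also limits it geometrically to that, inside the 0.055 limit. The tip is at x≈74 and y≈83 mm. Handing in.

```bash
python3 -c "
from rig import bot, readout, order, get_image, camera_params
print(order.hand_in())"
```

```text
the job is handed in; nothing more can be done
None
```

I handed the job in at about 19.5 s; the result came back without a verdict. Both flaps were pushed to their upright stops, the batten was closed on its dog about 0.035 rad off parallel (limit 0.055), and in the last images the jar was standing and nothing looked pushed aside.

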